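Sweep the washroom rubbish into the worktop bin and close its lid

ROBOT

A 6-joint arm with a two-finger parallel gripper is mounted at the origin on the work surface. World frame = base frame: x ahead of the robot, y to its left, z up, the work surface at z = 0. Lengths are in mm, angles in rad, forces in N, time in s.
With the tool pointing down it reaches from about 350 to 925 mm from the base axis. Payload 6.4 kg.
Tool frame: the origin (TCP) lies between the finger pads; the fingertips stand 19 mm ahead of it and the grasp point (between the pads) is the TCP (robot.finger_overhang is the distance from the TCP to the fingertips, in mm); z points along the fingers, y is the line along which they close (so a half turn about z gives the same grasp; the last joint's range is limited). The gripper opens to 85 mm and grips with 20 to 120 N. Pads are 22 mm wide; open, the fingers measure 114 mm over their backs; the gripper's body (76 mm by 85 mm) begins 54 mm behind the grasp point. The pads swing forward as they close: fully open they stand 13 mm farther back than shut.
Start: joints at [-1.514, 0.245, 1.558, -0, 1.339, -0.174], TCP at [148.696, -632.775, 250.29] pointing down, gripper open.
Joint ranges: [-3.13, 3.13], [-1.02, 2.26], [0.13, 2.54], [-0.95, 4.09], [0.21, 2.88], [-2.74, 2.74]. Speed limits (rad/s): [2.57, 2.57, 3.14, 3.14, 3.14, 3.14].

INTERFACE

Orientations are given as a rotation vector (axis times angle).
In Python, from bench import robot, imaging, order gives the robot as it stands. The module is installed in compiled form; this text tells all that it offers.
- The arm moves only by the tool servo_tool, never from a script. Its arguments are lists of equal length, an entry for each row: "dr": the turn, a rotation vector about the world's x, y, z in degrees, a list of three; "slide": the shift along the world's x, y, z in m, a list of three; "gripper": the finger opening in m, from 0 to 0.0854. A call has 1 to 5 rows; each row shifts and turns the commanded pose from where the row before left it; what a row does not reach is not made up. A row lasts 1/12 s, in which the tool goes at most 41.7 mm and 7.16 degrees, less where a joint would pass 70% of its speed; a pose out of reach is approached as far as the arm can. A call is refused whole if a number of a shift passes 0.0417 or a number of a turn 7.16, either way. A call with a gripper value outside its range is refused whole. The fingers move at their own pace and stop on an object; the grip force is fixed at half the most. Time passes only in rows, so rows that do not move let the fingers close. It gives the time, the measured TCP pose, the force, the opening and the grip force at its end, in the units of the state.
- robot.observe(): the state, without advancing time (a new reading comes with each control period).
- imaging.camera(name): name is "scene" or "top" or "wrist"; returns the picture (420x560x3 uint8, red, green, blue); there is no depth.
- imaging.camera_info(name): a dict with "fx", "fy", "cx", "cy" (pixels), "pose" (4x4, takes a point from camera to world coordinates). Camera axes: x right, y up, looking along -z (the intrinsics and any distortion apply to the point x, -y, -z); pixel columns grow to the right and rows downward; lengths in mm; the calibration is good to about 2 mm. The wrist camera is an equidistant fisheye: a pixel r from the principal point sees the ray r / f radians off the axis. A picture is of the moment at which its call begins: read the wrist's pose just before it. camera_info takes no time and is no camera call; for the wrist camera it gives the pose at the moment of the call.
- order.finish_job(): hands the job in; it is judged then, once.
The state is a dict: "t": time; "qpos": joint angles; "qvel": joint speeds; "joint_efforts": joint torques, N m; "tool_pos": TCP position; "ee_rot": TCP orientation; "wrist_force": force on the tool from outside, world axes, zero at the start; "torque": the same for the moment, N m; "finger_gap": opening from 0.0 (shut) to 1.0 (fully open); "grip_force": force on a finger pad.
Only numpy, scipy, OpenCV 4.12 (cv2) and the standard library are available. Lean on these libraries where they do the work, as an engineer would, in place of code of your own. Each camera call takes 0.05 s, during which the arm holds its last target. There are 200 camera calls.

TASK

Clear the rubbish off the washroom worktop: with the fingertips, sweep the orange bottle cap, the yellow lip-balm tin and the green floss box along the worktop into the open built-in bin, without picking any of them up and without letting any fall into the wash basin. When all three are in, push the bin's lid over so that it lies shut. Leave the soap pump, the toothbrush mug and the cream jar standing where they are.

Things in the scene. Friction and masses are not known exactly. Their poses are not given: they have to be found in the camera images.
- worktop: dark stone-look vanity worktop, fixed, level, smooth, surface at z = 0, 520 mm deep (its x -220 to +300 mm), 1180 mm wide (its y -630 to +550 mm), with a 16 mm thick, 55 mm high upstand along its far edge. Origin: centre of the built-in bin's round mouth, at surface level; x points away from the robot, y to its left, z up
- bin_mouth (a point): centre of the bin's mouth at worktop level (same point as the worktop's origin): a round hole 150 mm across with a flush steel rim, no step or lip; the bucket below is about 140 mm deep, so what slides over the edge drops in
- bin_lid (a joint): hinge angle of the bin's round steel lid (174 mm wide, 4 mm thick): 0 = shut, flat over the mouth; 1.57 = upright; starts at 1.65 to 2.0, leaning away from the mouth towards the basin; stop at 2.1. The hinge line runs along the worktop's x on the basin side of the mouth. It stays where it stands; pushed over towards the mouth (worktop +y, about 1 N) it drops shut by itself below about 1.1 rad
- lid_hinge (a point): middle of the lid's hinge line: 93 mm from the mouth's centre on the basin side, 3 mm above the worktop
- lid_edge (a point): point of the lid's rim farthest from the hinge, 180 mm from the hinge; the highest point of the open lid, 165 to 182 mm above the worktop
- basin (a point): centre of the round white wash basin, at worktop level, 350 mm from the mouth's centre on its -y side; rim 318 mm across outside, 9 mm proud; bowl about 115 mm deep. The chrome tap stands 205 mm behind the centre (worktop +x), 140 mm high, its spout reaching over the bowl to 80 mm from the centre, 95 mm high
- cap: orange ribbed screw cap of a bottle, 34 mm across, 22 mm high, 12 g, loose on the worktop, rubbish; origin at its middle (11 mm above the surface), z up
- tin: round yellow-lidded empty lip-balm tin, 45 mm across, 15 mm high, 18 g, loose, rubbish; origin at its middle (7.5 mm above the surface), z up
- floss: empty green-and-white dental-floss box, 48 mm (its x) by 36 mm (its y) by 16 mm high, rounded edges, 15 g, loose, rubbish; origin at its middle (8 mm above the surface), z up
- pump: black soap bottle with a pump head, 62 mm across, 184 mm high, spout to its -x reaching 43 mm from its axis, 0.33 kg, loose, stays; origin at the centre of its foot
- mug: blue mug with two toothbrushes in it, 72 mm across at the rim, 95 mm high (185 mm with the brushes, which lean out to about 50 mm from its axis), 0.24 kg, loose, stays; origin at the centre of its foot
- jar: low amber cream jar with a white lid, 62 mm across, 46 mm high, 0.16 kg, loose, stays; origin at the centre of its foot

How it is judged:
By the outcome, as a careful person would: the job done as asked, in the order asked, and still so for the second after the job is handed in, with the robot touching nothing.
It also fails if it takes over 72 s, if anything falls off the work surface, if the arm or the gripper's body presses on something with over 40 N, if the wrist force passes 120 N, or if a joint passes its speed limit or range.

## Working session

There is one attempt and no reset: what is moved stays moved. The work goes in short steps, Python scripts to look and compute and a tool call to move; the robot and the scene stay as the last step left them, time stands still between calls to the robot, and variables do not carry over. Pictures are saved under pics/ and viewed, at most 10 in all, crops included, and the job is handed in when it is done.

Besides the shell and the picture viewer there is one more tool, called after "Emit:" as name(argument=value, ...) on one line, values as JSON. servo_tool: Moves the arm, as the interface text tells. Its arguments: {"type":"object","properties":{"dr":{"type":"array","items":{"type":"array","items":{"type":"number"}}},"slide":{"type":"array","items":{"type":"array","items":{"type":"number"}}},"gripper":{"type":"array","items":{"type":"number"}}},"required":["dr","slide","gripper"]}

```bash
mkdir -p pics
python3 - <<'E'
from bench import robot, imaging
import cv2, numpy as np
print(robot.observe())
for n in ["scene","top"]:
    im=imaging.camera(n); cv2.imwrite(f"pics/{n}0.png",im[:,:,::-1]); i=imaging.camera_info(n); print(n,i)
E
```

```text
{'t': 0.0, 'qpos': array([-1.51410528e+00,  2.45803436e-01,  1.55904777e+00,  8.27213832e-06,
        1.33868255e+00, -1.74105677e-01]), 'qvel': array([ 0.00177766,  0.00091287, -0.00075188,  0.00132221, -0.00046335,
       -0.00078983]), 'joint_efforts': array([-2.45246820e-04, -4.29506207e+01, -3.26133907e+01, -3.11614549e-04,
        5.23764436e-03,  1.03886799e-07]), 'tool_pos': array([ 148.66306982, -632.22583176,  249.16893902]), 'ee_rot': array([-3.11877385e+00, -3.61504503e-01, -1.91402687e-04]), 'wrist_force': array([-0.25995683,  1.21338199, -0.08930703]), 'torque': array([-0.05517261, -0.02846959, -0.014463  ]), 'grip_force': 0.0, 'finger_gap': 0.9966472152587204}
scene {'fx': 417.73528183257486, 'fy': 417.73528183257486, 'cx': 281.82846611916585, 'cy': 206.61249385244898, 'pose': array([[-8.82223587e-01, -3.68600552e-01,  2.92942273e-01,
         8.22021306e+02],
       [ 4.70813704e-01, -6.85358460e-01,  5.55534191e-01,
         4.37432270e+02],
       [-3.99974390e-03,  6.28026604e-01,  7.78181590e-01,
         7.70103693e+02],
       [ 0.00000000e+00,  0.00000000e+00,  0.00000000e+00,
         1.00000000e+00]])}
top {'fx': 388.1781667251717, 'fy': 388.1781667251717, 'cx': 281.1694512051975, 'cy': 206.43488546785326, 'pose': array([[-1.25879848e-02,  9.95337254e-01, -9.56310226e-02,
         4.90975958e+02],
       [-9.99843708e-01, -1.37166476e-02, -1.11540474e-02,
        -5.40906678e+01],
       [-1.24137759e-02,  9.54756693e-02,  9.95354356e-01,
         8.55094189e+02],
       [ 0.00000000e+00,  0.00000000e+00,  0.00000000e+00,
         1.00000000e+00]])}
```

View pics/top0.png

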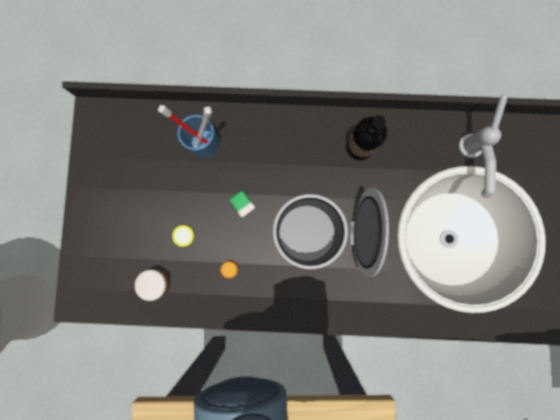

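View pics/scene0.png

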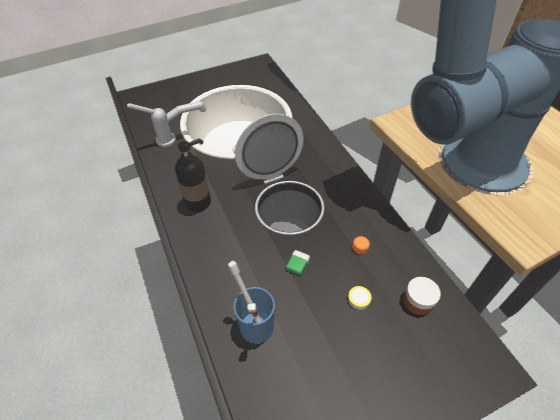

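The top view shows the mouth at about (311,231), the lid at (370,231), the floss at (242,204), the cap at (229,269) and the tin at (183,236). The jar is at (151,285), the mug at (198,135) and the pump at (366,138). All the rubbish lies on the +y side of the mouth.

```bash
cat > h.py <<'E'
import numpy as np, cv2
from bench import robot, imaging
def cast(n,u,v,z):
    i=imaging.camera_info(n); P=i["pose"]
    d=P[:3,:3]@np.array([(u-i["cx"])/i["fx"],-(v-i["cy"])/i["fy"],-1]); o=P[:3,3]
    return (o+d*(z-o[2])/d[2])[:2]
R={"cap":((5,150,120),(16,255,255),15),"tin":((22,90,120),(35,255,255),12),"green":((50,100,60),(85,255,255),12)}
def find(n,im=None):
    im=imaging.camera(n) if im is None else im
    h=cv2.cvtColor(im,cv2.COLOR_RGB2HSV); out={}
    for k,(a,b,z) in R.items():
        m=cv2.inRange(h,a,b); 
        if n=="top": m[300:]=0
        if n=="scene": m[:,380:]=0; m[:180]=0
        nn,_,st,c=cv2.connectedComponentsWithStats(m)
        if nn<2: continue
        j=1+np.argmax(st[1:,4]); x,y,w,hh=st[j,:4]
        uv=(x+(w-1)/2,y+(hh-1)/2) if k=="tin" else c[j]
        if st[j,4]>8: out[k]=(np.round(uv,1),st[j,4],np.round(cast(n,*uv,z),1))
    return out
E
python3 - <<'E'
from h import *
for n in ["top","scene"]:
    im=cv2.imread(f"pics/{n}0.png")[:,:,::-1].copy()
    print(n,find(n,im))
for n,u,v,w in [("top",311,231,0),("scene",289.5,208,0)]: print("mouth",cast(n,u,v,w))
for nm,u,v,z in [("whitefl",248,210,14),("jartop",151,285,46),("jarfoot",156,281,10),("mugtop",197,134,95),("brush1",163,110,180),("brush2",207,111,180),("pump",370,133,170),("lidtopedge",386,231,150),("basin",472,239,9),("cornerNL",56,321,0),("cornerNR",560,344,0)]:
    print(nm,cast("top",u,v,z).round(0))
print("jar scene",cast("scene",423,292,46))
p=[cast("top",*q,15) for q in [(231,201),(243,191),(255,207),(243,217)]];print("floss corners",np.round(p))
E
python3 - <<'E'
import cv2
a=cv2.imread('pics/top0.png')[170:320,120:400]
cv2.imwrite('pics/c.png',cv2.resize(a,None,fx=2.8,fy=2.8,interpolation=cv2.INTER_CUBIC))
E
```

```text
top {'cap': (array([231.4, 269.2]), np.int32(43), array([438. ,  63.7])), 'tin': (array([183. , 235.5]), np.int32(183), array([511.5, 169.5])), 'green': (array([239.3, 200. ]), np.int32(233), array([587.3,  46.8]))}
scene {'cap': (array([360.5, 244.6]), np.int32(240), array([437.8,  72. ])), 'tin': (array([359.5, 296.5]), np.int32(181), array([508.8, 171.6])), 'green': (array([296. , 264.6]), np.int32(267), array([584. ,  48.3]))}
mouth [ 517.9981099  -109.38234468]
mouth [ 518.14128623 -100.03441894]
whitefl [565.  28.]
jartop [410. 226.]
jarfoot [414. 227.]
mugtop [712. 122.]
brush1 [733. 164.]
brush2 [730.  84.]
pump [ 687. -208.]
lidtopedge [ 511. -235.]
basin [ 496. -456.]
cornerNL [330. 447.]
cornerNR [ 272. -632.]
jar scene [410.68985038 232.99219319]
floss corners [[585.  65.]
 [607.  38.]
 [571.  12.]
 [550.  38.]]
```

View pics/c.png

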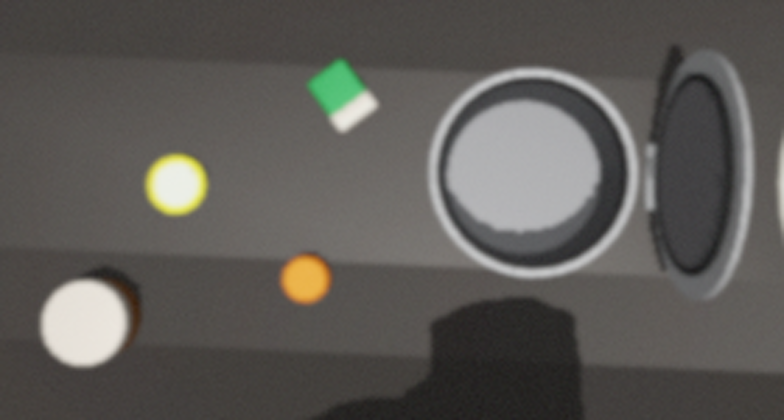

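Measured positions (mm): mouth (514,-108), floss (577,38) turned about 45°, cap (437,67), tin (511,170), jar (410,228) and mug (712,122). I'll push with the half-open fingers as a fork. The floss goes first, then the tin, then the cap.

Emit:
servo_tool(dr=[[0,0,2.15],[0,0,2.15],[0,0,2.15],[0,0,2.15],[0,0,2.15]], slide=[[0.018,0.0288,0],[0.018,0.0288,0],[0.018,0.0288,0],[0.018,0.0288,0],[0.018,0.0288,0]], gripper=[0.035,0.035,0.035,0.035,0.035])

```text
t: 0.52
tool_pos: [239.2, -487.1, 249.6]
ee_rot: [-3.072, -0.654, -0.0]
wrist_force: [0.7, 0.4, -0.6]
finger_gap: 0.409
grip_force: 0.0
```

Emit:
servo_tool(dr=[[0,0,2.15],[0,0,2.15],[0,0,2.15],[0,0,2.15],[0,0,2.15]], slide=[[0.018,0.0288,0],[0.018,0.0288,0],[0.018,0.0288,0],[0.018,0.0288,0],[0.018,0.0288,0]], gripper=[0.035,0.035,0.035,0.035,0.035])

```text
t: 0.93
tool_pos: [329.1, -343.0, 249.9]
ee_rot: [-2.997, -0.94, 0.0]
wrist_force: [1.2, -0.2, 0.8]
finger_gap: 0.414
grip_force: 0.0
```

Emit:
servo_tool(dr=[[0,0,2.15],[0,0,2.15],[0,0,2.15],[0,0,2.15],[0,0,2.15]], slide=[[0.018,0.0288,0],[0.018,0.0288,0],[0.018,0.0288,0],[0.018,0.0288,0],[0.018,0.0288,0]], gripper=[0.035,0.035,0.035,0.035,0.035])

```text
t: 1.35
tool_pos: [419.1, -199.0, 250.0]
ee_rot: [-2.896, -1.217, 0.0]
wrist_force: [0.6, -0.7, 0.0]
finger_gap: 0.41
grip_force: 0.0
```

Emit:
servo_tool(dr=[[0,0,2.15],[0,0,2.15],[0,0,2.15],[0,0,2.15],[0,0,2.15]], slide=[[0.018,0.0288,0],[0.018,0.0288,0],[0.018,0.0288,0],[0.018,0.0288,0],[0.018,0.0288,0]], gripper=[0.035,0.035,0.035,0.035,0.035])

```text
t: 1.77
tool_pos: [509.0, -55.0, 249.9]
ee_rot: [-2.769, -1.483, 0.001]
wrist_force: [1.5, 0.1, 0.3]
finger_gap: 0.413
grip_force: 0.0
```

Emit:
servo_tool(dr=[[0,0,2.15],[0,0,2.15],[0,0,2.15],[0,0,2.15],[0,0,2.15]], slide=[[0.018,0.0288,0],[0.018,0.0288,0],[0.018,0.0288,0],[0.018,0.0288,0],[0.018,0.0288,0]], gripper=[0.035,0.035,0.035,0.035,0.035])

```text
t: 2.18
tool_pos: [599.1, 88.9, 249.7]
ee_rot: [-2.618, -1.736, 0.001]
wrist_force: [-0.6, 0.4, -0.3]
finger_gap: 0.407
grip_force: 0.0
```

Emit:
servo_tool(dr=[[0,0,0],[0,0,0],[0,0,0],[0,0,0],[0,0,0]], slide=[[0,0,-0.04],[0,0,-0.04],[0,0,-0.04],[0,0,-0.04],[0,0,-0.04]], gripper=[0.035,0.035,0.035,0.035,0.035])

```text
t: 2.6
tool_pos: [598.1, 87.4, 48.2]
ee_rot: [-2.62, -1.734, 0.0]
wrist_force: [1.0, 0.9, 0.0]
finger_gap: 0.41
grip_force: 0.0
```

Emit:
servo_tool(dr=[[0,0,0],[0,0,0],[0,0,0],[0,0,0]], slide=[[0,0,-0.02],[0,0,-0.003],[0,0,-0.003],[0,0,0]], gripper=[0.035,0.035,0.035,0.035])

```text
t: 2.93
tool_pos: [599.5, 87.2, 25.2]
ee_rot: [2.619, 1.733, 0.002]
wrist_force: [-0.6, -0.1, 0.7]
finger_gap: 0.409
grip_force: 0.0
```

Run:
```python
from h import *
im=imaging.camera("scene"); w=imaging.camera("wrist")
cv2.imwrite("pics/w1.png",np.hstack([im[150:350,200:480],w[100:300,140:420]])[:,:,::-1].repeat(1,0)); print(robot.observe()["wrist_force"],w.shape)
```

```text
[ 0.61445548 -0.03746444 -0.30487574] (420, 560, 3)
```

View pics/w1.png

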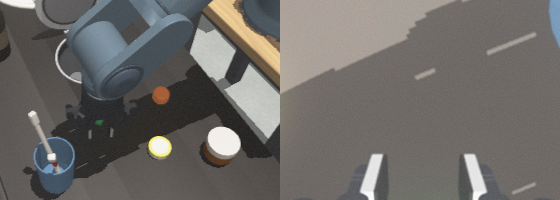

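The scene view shows the floss between the two fingertips, just ahead of them. The wrist view shows clear worktop under the tips. I'll lower a little and push.

Emit:
servo_tool(dr=[[0,0,0],[0,0,0],[0,0,0],[0,0,0],[0,0,0]], slide=[[0,0,-0.002],[0,0,-0.002],[-0.0048,-0.0112,0],[-0.0048,-0.0112,0],[-0.0048,-0.0112,0]], gripper=[0.035,0.035,0.035,0.035,0.035])

```text
t: 3.45
tool_pos: [583.7, 52.4, 20.4]
ee_rot: [2.62, 1.733, -0.0]
wrist_force: [0.4, -1.1, 0.7]
finger_gap: 0.411
grip_force: 0.0
```

Emit:
servo_tool(dr=[[0,0,0],[0,0,0],[0,0,0],[0,0,0],[0,0,0]], slide=[[-0.0048,-0.0112,0],[-0.0048,-0.0112,0],[-0.0048,-0.0112,0],[-0.0048,-0.0112,0],[-0.0048,-0.0112,0]], gripper=[0.035,0.035,0.035,0.035,0.035])

```text
t: 3.87
tool_pos: [559.7, -3.7, 20.3]
ee_rot: [-2.62, -1.733, 0.0]
wrist_force: [0.3, -0.4, 0.4]
finger_gap: 0.416
grip_force: 0.1
```

Run:
```python
from h import *
print(find("scene"),robot.observe()["tool_pos"],robot.observe()["wrist_force"])
```

```text
{'cap': (array([360.3, 244.9]), np.int32(234), array([438.5,  72.5])), 'tin': (array([359.5, 296.5]), np.int32(182), array([508.8, 171.6])), 'green': (array([294.9, 236.7]), np.int32(187), array([551.4, -15. ]))} [559.09259727  -5.05198386  20.11377124] [ 0.46909847 -0.83099916 -0.60732746]
```

Emit:
servo_tool(dr=[[0,0,0],[0,0,0],[0,0,0],[0,0,0],[0,0,0]], slide=[[-0.0048,-0.0112,0],[-0.0048,-0.0112,0],[-0.0048,-0.0112,0],[-0.0048,-0.0112,0],[-0.0048,-0.0112,0]], gripper=[0.035,0.035,0.035,0.035,0.035])

```text
t: 4.33
tool_pos: [535.7, -59.5, 20.3]
ee_rot: [-2.62, -1.733, 0.0]
wrist_force: [-1.0, 0.6, 0.9]
finger_gap: 0.413
grip_force: 0.0
```

Emit:
servo_tool(dr=[[0,0,0],[0,0,0],[0,0,0],[0,0,4.6],[0,0,4.6]], slide=[[-0.002,-0.005,0],[0,0,0],[0,0,0.03],[0,0,0.035],[-0.004,0.035,0.015]], gripper=[0.035,0.035,0.035,0.035,0.035])

```text
t: 4.75
tool_pos: [533.9, -32.1, 104.9]
ee_rot: [2.468, 1.932, 0.007]
wrist_force: [1.5, -0.1, 1.6]
finger_gap: 0.407
grip_force: 0.0
```

Emit:
servo_tool(dr=[[0,0,4.6],[0,0,4.6],[0,0,4.6],[0,0,0],[0,0,0]], slide=[[-0.004,0.041,0],[-0.004,0.041,0],[-0.004,0.041,0],[-0.004,0.041,0],[-0.004,0.041,0]], gripper=[0.028,0.028,0.028,0.028,0.028])

```text
t: 5.17
tool_pos: [509.8, 178.9, 100.6]
ee_rot: [2.221, 2.221, 0.001]
wrist_force: [0.8, -0.9, -0.1]
finger_gap: 0.324
grip_force: 0.0
```

Run:
```python
from h import *
im=imaging.camera("scene")
print(find("scene",im),robot.observe()["tool_pos"],robot.observe()["ee_rot"])
cv2.imwrite("pics/s2.png",im[:,:,::-1])
```

```text
{'cap': (array([355.3, 244.7]), np.int32(68), array([447.7,  66.8])), 'tin': (array([359., 297.]), np.int32(153), array([510.3, 172. ])), 'green': (array([288.4, 228.8]), np.int32(65), array([553.8, -40.5]))} [508.46184745 184.83121065 100.62713127] [-2.21416483 -2.22531997 -0.00428428]
```

View pics/s2.png

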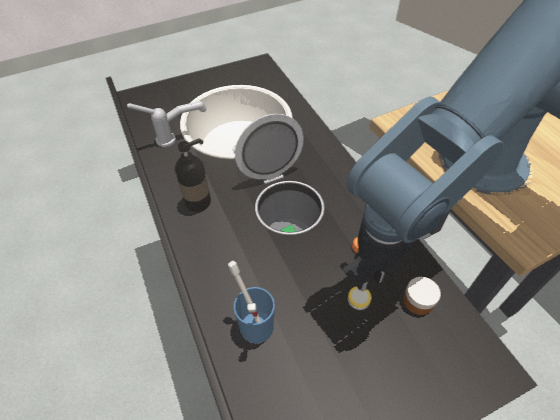

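The floss is in the bin, with green showing at (288,229) inside the mouth. The tin is at (359,297), still in place. Next I go behind the tin.

Emit:
servo_tool(dr=[[0,0,0],[0,0,0],[0,0,0],[0,0,0],[0,0,0]], slide=[[0,0.025,0],[0,0.025,0],[0,0,-0.03],[0,0,-0.03],[0,0,0]], gripper=[0.028,0.028,0.028,0.028,0.028])

```text
t: 5.63
tool_pos: [505.7, 226.4, 34.8]
ee_rot: [-2.216, -2.218, 0.014]
wrist_force: [-1.1, -0.4, -0.6]
finger_gap: 0.327
grip_force: 0.0
```

Emit:
servo_tool(dr=[[0,0,0],[0,0,0],[0,0,0],[0,0,0]], slide=[[0,0,-0.014],[0,0,-0.004],[0,0,-0.002],[0,0,0]], gripper=[0.028,0.028,0.028,0.028])

```text
t: 5.97
tool_pos: [510.6, 226.6, 20.9]
ee_rot: [2.222, 2.221, 0.001]
wrist_force: [0.1, 0.4, 0.4]
finger_gap: 0.327
grip_force: 0.0
```

Emit:
servo_tool(dr=[[0,0,0],[0,0,0],[0,0,0],[0,0,0],[0,0,0]], slide=[[0,-0.0125,0],[0,-0.0125,0],[0,-0.0125,0],[0,-0.0125,0],[0,-0.0125,0]], gripper=[0.028,0.028,0.028,0.028,0.028])

```text
t: 6.38
tool_pos: [510.4, 162.4, 20.6]
ee_rot: [2.223, 2.22, 0.001]
wrist_force: [-0.1, 0.7, 0.5]
finger_gap: 0.332
grip_force: 0.2
```

Emit:
servo_tool(dr=[[0,0,0],[0,0,0],[0,0,0],[0,0,0],[0,0,0]], slide=[[0,-0.0125,0],[0,-0.0125,0],[0,-0.0125,0],[0,-0.0125,0],[0,-0.0125,0]], gripper=[0.028,0.028,0.028,0.028,0.028])

```text
t: 6.8
tool_pos: [510.2, 100.3, 20.3]
ee_rot: [-2.222, -2.221, 0.0]
wrist_force: [-0.1, 0.5, 1.1]
finger_gap: 0.324
grip_force: 0.2
```

Run:
```python
from h import *
print(find("scene"),robot.observe()["tool_pos"],robot.observe()["wrist_force"])
```

```text
{'green': (array([288.4, 228.8]), np.int32(65), array([553.8, -40.5]))} [510.39436953  98.8095697   20.23752423] [ 0.96518591 -1.5436756  -1.05020329]
```

Emit:
servo_tool(dr=[[0,0,0],[0,0,0],[0,0,0],[0,0,0],[0,0,0]], slide=[[0,-0.0125,0],[0,-0.0125,0],[0,-0.0125,0],[0,-0.0125,0],[0,-0.0125,0]], gripper=[0.028,0.028,0.028,0.028,0.028])

```text
t: 7.27
tool_pos: [510.2, 37.8, 20.2]
ee_rot: [-2.222, -2.221, 0.0]
wrist_force: [0.1, -0.1, 0.6]
finger_gap: 0.327
grip_force: 0.0
```

Emit:
servo_tool(dr=[[0,0,0],[0,0,0],[0,0,0],[0,0,0],[0,0,0]], slide=[[0,-0.0125,0],[0,-0.0125,0],[0,-0.0125,0],[0,-0.0125,0],[0,-0.0125,0]], gripper=[0.028,0.028,0.028,0.028,0.028])

```text
t: 7.68
tool_pos: [510.3, -24.7, 20.3]
ee_rot: [2.222, 2.221, 0.0]
wrist_force: [-0.0, 0.7, 1.2]
finger_gap: 0.33
grip_force: 0.0
```

Emit:
servo_tool(dr=[[0,0,0],[0,0,0],[0,0,0],[0,0,0],[0,0,0]], slide=[[0,-0.0125,0],[0,-0.0125,0],[0,-0.006,0],[0,0,0],[0,0,0.03]], gripper=[0.028,0.028,0.028,0.028,0.028])

```text
t: 8.1
tool_pos: [505.9, -53.4, 45.5]
ee_rot: [-2.216, -2.212, 0.008]
wrist_force: [0.1, 0.3, -0.4]
finger_gap: 0.328
grip_force: 0.0
```

Emit:
servo_tool(dr=[[0,0,4.8],[0,0,4.8],[0,0,4.8],[0,0,4.8],[0,0,4.8]], slide=[[0,0,0.035],[0,0.035,0.015],[0,0.035,0],[0,0.035,0],[0,0.035,0]], gripper=[0.02,0.02,0.02,0.02,0.02])

```text
t: 8.52
tool_pos: [510.2, 87.4, 100.9]
ee_rot: [1.706, 2.637, 0.001]
wrist_force: [0.4, 0.2, -0.3]
finger_gap: 0.236
grip_force: 0.0
```

Run:
```python
from h import *
im=imaging.camera("scene")
print(find("scene",im),robot.observe()["tool_pos"],robot.observe()["ee_rot"])
cv2.imwrite("pics/s3.png",im[:,:,::-1])
```

```text
{'cap': (array([360.4, 244.9]), np.int32(234), array([438.3,  72.7])), 'green': (array([287.9, 228.5]), np.int32(75), array([554.3, -41.7]))} [509.29250269  92.33136324 100.51673912] [-1.69603396 -2.64257829 -0.00402794]
```

View pics/s3.png

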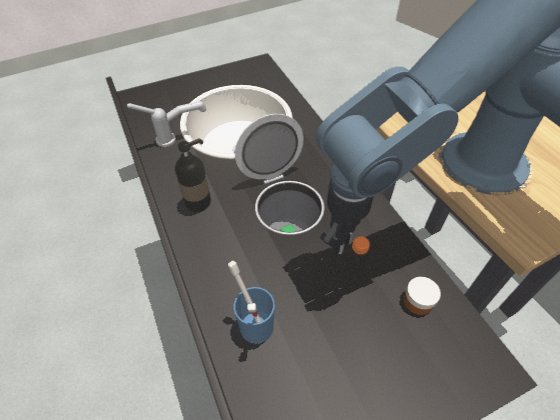

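The tin is off the worktop and the cap is still at (360,245). The tin isn't visible inside the bin from this angle, so I'll check that from the top. Now the cap.

Emit:
servo_tool(dr=[[0,0,0],[0,0,0],[0,0,0],[0,0,0],[0,0,0]], slide=[[-0.031,0.01,0],[-0.031,0.01,0],[-0.03,0.01,0],[0,0,-0.03],[0,0,-0.03]], gripper=[0.02,0.02,0.02,0.02,0.02])

```text
t: 8.98
tool_pos: [419.2, 116.7, 42.3]
ee_rot: [1.705, 2.631, 0.007]
wrist_force: [-0.4, -1.2, 0.2]
finger_gap: 0.236
grip_force: 0.0
```

Emit:
servo_tool(dr=[[0,0,0],[0,0,0],[0,0,0],[0,0,0]], slide=[[0,0,-0.012],[0,0,-0.004],[0,0,-0.002],[0,0,0]], gripper=[0.02,0.02,0.02,0.02])

```text
t: 9.32
tool_pos: [418.7, 115.8, 22.5]
ee_rot: [1.711, 2.634, 0.0]
wrist_force: [-1.0, 0.7, 0.9]
finger_gap: 0.24
grip_force: 0.0
```

Run:
```python
from h import *
print(find("scene"),find("top"),robot.observe()["tool_pos"],robot.observe()["wrist_force"])
```

```text
{'cap': (array([360.4, 244.7]), np.int32(230), array([438.1,  72.2])), 'green': (array([287.9, 228.5]), np.int32(75), array([554.3, -41.7]))} {'cap': (array([228.6, 269. ]), np.int32(216), array([438.5,  69.7])), 'green': (array([314.9, 236. ]), np.int32(141), array([ 506.7, -116.9]))} [419.3158655 115.6775366  23.2243873] [0.04156877 0.4240331  0.42831007]
```

Emit:
servo_tool(dr=[[0,0,0],[0,0,0],[0,0,0],[0,0,0],[0,0,0]], slide=[[0.005,-0.0116,0],[0.005,-0.0116,0],[0.005,-0.0116,0],[0.005,-0.0116,0],[0.005,-0.0116,0]], gripper=[0.02,0.02,0.02,0.02,0.02])

```text
t: 9.83
tool_pos: [444.5, 56.9, 23.4]
ee_rot: [1.711, 2.633, 0.002]
wrist_force: [0.3, 0.5, -0.1]
finger_gap: 0.236
grip_force: 0.0
```

Emit:
servo_tool(dr=[[0,0,0],[0,0,0],[0,0,0],[0,0,0],[0,0,0]], slide=[[0.005,-0.0116,0],[0.005,-0.0116,0],[0.005,-0.0116,0],[0.005,-0.0116,0],[0.005,-0.0116,0]], gripper=[0.02,0.02,0.02,0.02,0.02])

```text
t: 10.25
tool_pos: [468.9, -1.5, 22.4]
ee_rot: [1.712, 2.634, 0.0]
wrist_force: [-0.1, 0.4, -0.3]
finger_gap: 0.237
grip_force: 0.1
```

Run:
```python
from h import *
print(find("scene"),find("top"),robot.observe()["tool_pos"],robot.observe()["wrist_force"])
```

```text
{'cap': (array([317.9, 227.4]), np.int32(23), array([495. , -10.9])), 'green': (array([287.9, 228.5]), np.int32(75), array([554.3, -41.7]))} {'green': (array([315., 236.]), np.int32(142), array([ 506.6, -117. ]))} [469.56092578  -2.11852316  22.67228576] [0.20322884 0.94838303 0.05022594]
```

Emit:
servo_tool(dr=[[0,0,0],[0,0,0],[0,0,0],[0,0,0],[0,0,0]], slide=[[0.005,-0.0116,0],[0.005,-0.0116,0],[0.005,-0.0116,0],[0.005,-0.0116,0],[0.005,-0.0116,0]], gripper=[0.02,0.02,0.02,0.02,0.02])

```text
t: 10.77
tool_pos: [493.9, -59.7, 22.4]
ee_rot: [1.712, 2.634, 0.0]
wrist_force: [0.1, 0.2, 0.0]
finger_gap: 0.234
grip_force: 0.0
```

Emit:
servo_tool(dr=[[0,0,0],[0,0,0],[0,0,0],[0,0,-4.8],[0,0,-4.8]], slide=[[0,0,0],[0,0,0.03],[0,0.02,0.035],[-0.03,0.02,0.04],[-0.03,0.02,0.04]], gripper=[0.0,0.0,0.0,0.0,0.0])

```text
t: 11.18
tool_pos: [446.7, -7.0, 150.7]
ee_rot: [-1.931, -2.478, -0.0]
wrist_force: [0.6, -0.3, 0.8]
finger_gap: 0.003
grip_force: 0.0
```

Emit:
servo_tool(dr=[[0,0,-4.8],[0,0,-4.8],[0,0,-4.8],[0,0,0],[0,0,0]], slide=[[-0.03,0.02,0.04],[0,0,0.04],[0,0,0.01],[0,0,0],[0,0,0]], gripper=[0.0,0.0,0.0,0.0,0.0])

```text
t: 11.6
tool_pos: [423.7, 8.1, 230.3]
ee_rot: [2.219, 2.223, 0.001]
wrist_force: [-0.4, -0.5, -0.1]
finger_gap: -0.003
grip_force: 0.0
```

Run:
```python
from h import *
im=imaging.camera("scene");t=imaging.camera("top")
print(find("scene",im),find("top",t),robot.observe()["tool_pos"],robot.observe()["ee_rot"])
cv2.imwrite("pics/s4.png",np.hstack([cv2.resize(a,None,fx=2,fy=2) for a in (im[90:340,180:380],t[90:340,200:400])])[:,:,::-1])
for u in (380,386,388): print(cast("top",u,231,175))
```

```text
{'green': (array([288. , 228.4]), np.int32(77), array([554. , -41.9]))} {'cap': (array([285. , 237.7]), np.int32(112), array([503.8, -52.1])), 'green': (array([315., 236.]), np.int32(142), array([ 506.6, -117. ]))} [422.77432246   8.21951183 228.32169327] [-2.21842638 -2.2202272   0.00262951]
[ 510.90581383 -218.29186823]
[ 510.77030716 -228.72128502]
[ 510.72514977 -232.19687214]
```

View pics/s4.png

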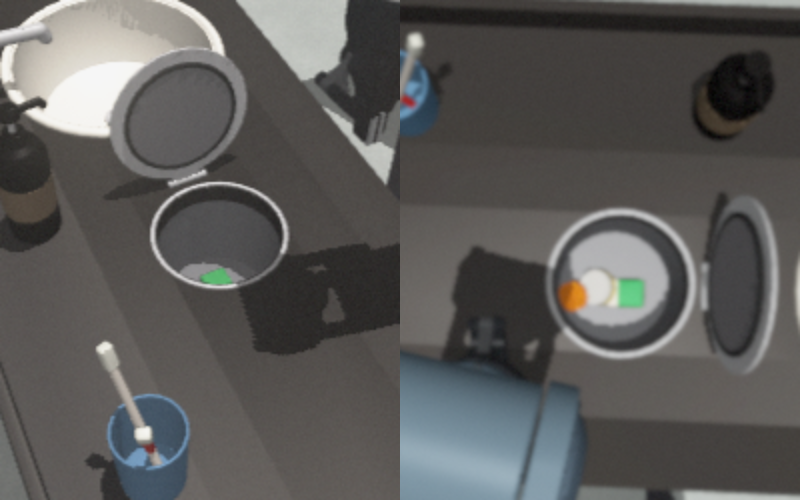

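All three pieces are in the bucket: the top view shows orange, white and green inside the mouth. The lid's edge is at y ≈ -228, so I'll pass over it and push it shut from the basin side.

Emit:
servo_tool(dr=[[0,0,0],[0,0,0],[0,0,0],[0,0,0],[0,0,0]], slide=[[0,0,0.03],[0.009,-0.034,0],[0.009,-0.034,0],[0.009,-0.034,0],[0.009,-0.034,0]], gripper=[0,0,0,0,0])

```text
t: 12.12
tool_pos: [459.2, -129.2, 258.0]
ee_rot: [-2.218, -2.22, 0.001]
wrist_force: [1.0, -0.1, -0.6]
finger_gap: -0.004
grip_force: 0.0
```

Emit:
servo_tool(dr=[[0,0,0],[0,0,0],[0,0,0],[0,0,0],[0,0,0]], slide=[[0.009,-0.034,0],[0.009,-0.034,0],[0.009,-0.034,0],[0.009,-0.034,0],[0.009,-0.034,0]], gripper=[0,0,0,0,0])

```text
t: 12.53
tool_pos: [504.1, -299.4, 257.1]
ee_rot: [-2.218, -2.218, 0.0]
wrist_force: [-0.3, -0.1, 0.1]
finger_gap: -0.0
grip_force: 0.0
```

Emit:
servo_tool(dr=[[0,0,0],[0,0,0],[0,0,0],[0,0,0],[0,0,0]], slide=[[0.005,-0.034,0],[0,0,-0.035],[0,0,-0.035],[0,0,-0.03],[0,0,0]], gripper=[0,0,0,0,0])

```text
t: 12.95
tool_pos: [505.1, -328.4, 149.9]
ee_rot: [-2.209, -2.208, 0.001]
wrist_force: [-1.2, 1.0, -1.2]
finger_gap: 0.001
grip_force: 0.0
```

Emit:
servo_tool(dr=[[0,0,0],[0,0,0],[0,0,0],[0,0,0],[0,0,0]], slide=[[0,0.015,0],[0,0.015,0],[0,0.015,0],[0,0.015,0],[0,0.012,0]], gripper=[0,0,0,0,0])

```text
t: 13.37
tool_pos: [510.4, -258.0, 161.9]
ee_rot: [2.218, 2.221, 0.001]
wrist_force: [0.3, -0.7, 0.1]
finger_gap: 0.002
grip_force: 0.0
```

Emit:
servo_tool(dr=[[0,0,0],[0,0,0],[0,0,0],[0,0,0],[0,0,0]], slide=[[0,0.012,0],[0,0.012,0],[0,0.012,0],[0,0.012,0],[0,0.012,0]], gripper=[0,0,0,0,0])

```text
t: 13.78
tool_pos: [510.7, -199.5, 161.8]
ee_rot: [2.219, 2.218, 0.001]
wrist_force: [0.2, -0.3, 0.8]
finger_gap: 0.003
grip_force: 0.2
```

Emit:
servo_tool(dr=[[0,0,0],[0,0,0],[0,0,0],[0,0,0],[0,0,0]], slide=[[0,0.012,0],[0,0.012,0],[0,0.012,0],[0,0.012,0],[0,0.012,0]], gripper=[0,0,0,0,0])

```text
t: 14.2
tool_pos: [509.4, -138.6, 159.8]
ee_rot: [-2.221, -2.22, 0.0]
wrist_force: [0.6, 0.5, -0.3]
finger_gap: -0.0
grip_force: 0.0
```

Emit:
servo_tool(dr=[[0,0,0],[0,0,0],[0,0,0],[0,0,0],[0,0,0]], slide=[[0,0.012,0],[0,0.012,0],[0,0.01,0],[0,0,0],[0,0,0]], gripper=[0,0,0,0,0])

```text
t: 14.62
tool_pos: [509.7, -105.5, 160.1]
ee_rot: [2.221, 2.222, -0.0]
wrist_force: [-0.4, -0.4, 0.2]
finger_gap: -0.001
grip_force: 0.0
```

Run:
```python
from h import *
im=imaging.camera("scene")
print(robot.observe()["tool_pos"],robot.observe()["wrist_force"])
cv2.imwrite("pics/s5.png",im[:,:,::-1])
```

```text
[ 509.74759177 -105.93988499  160.20256923] [ 1.17450109 -0.73228039  0.40420193]
```

View pics/s5.png

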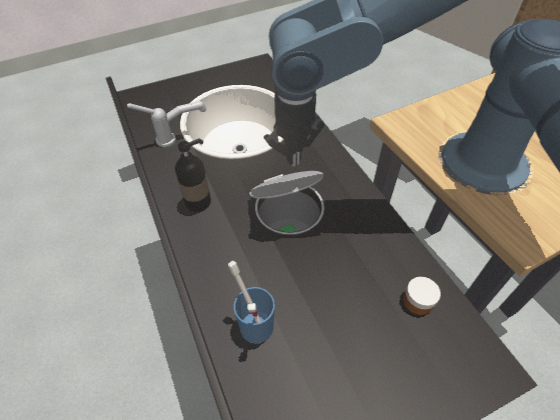

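The lid is part-way down, at (288,184), with no force on the tool, so it is still falling. I'll lift away and wait.

Emit:
servo_tool(dr=[[0,0,0],[0,0,0],[0,0,0],[0,0,0],[0,0,0]], slide=[[0,0,0.03],[0,0,0.03],[-0.03,0.03,0.02],[-0.03,0.03,0],[-0.03,0.03,0]], gripper=[0,0,0,0,0])

```text
t: 15.08
tool_pos: [424.1, -20.7, 239.6]
ee_rot: [2.223, 2.216, 0.002]
wrist_force: [0.0, 1.2, 0.7]
finger_gap: 0.001
grip_force: 0.0
```

Emit:
servo_tool(dr=[[0,0,0],[0,0,0],[0,0,0],[0,0,0],[0,0,0]], slide=[[0,0.03,0],[0,0.03,0],[0,0.03,0],[0,0,0],[0,0,0]], gripper=[0,0,0,0,0])

```text
t: 15.5
tool_pos: [424.1, 70.2, 238.1]
ee_rot: [2.219, 2.223, -0.0]
wrist_force: [0.2, -1.1, -0.6]
finger_gap: 0.0
grip_force: 0.0
```

Run:
```python
from h import *
im=imaging.camera("scene");t=imaging.camera("top")
cv2.imwrite("pics/s6.png",np.hstack([im[80:350,150:480],t[80:350,130:400]])[:,:,::-1])
```

```text
(no output)
```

View pics/s6.png

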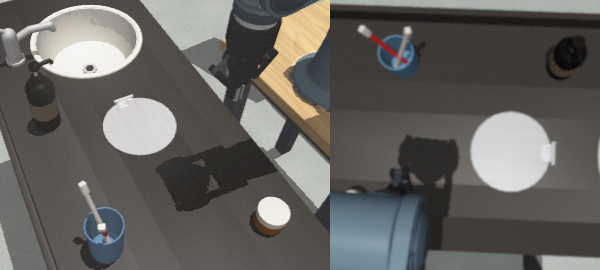

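The lid lies flat over the mouth in both views. The pump, mug and jar stand where they were, and the worktop is clear.

```bash
python3 -c "
from bench import order
print(order.finish_job())"
```

```text
the job is handed in; nothing more can be done
None
```

The cap, tin and floss box are swept into the bin and its lid lies shut; the pump, mug and jar stand where they were, and the job was handed in at about 16 s of the 72 s allowed.

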